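Load the wash basket with wheel nuts and unclip it

ROBOT

A 6-joint arm with a two-finger parallel gripper is mounted at the origin on the work surface. World frame = base frame: x ahead of the robot, y to its left, z up, the work surface at z = 0. Lengths are in m, angles in rad, forces in N, time in s.
With the tool pointing down it reaches from about 0.35 to 0.975 m from the base axis. Payload 4.9 kg.
Tool frame: the origin (TCP) lies at the very end of the fingers, on their centre line; the grasp point (between the pads) lies 19 mm behind it (ctrl.grasp_offset is the distance from the TCP to the grasp point, in m); z points along the fingers, y is the line along which they close (so a half turn about z gives the same grasp; the last joint's range is limited). The gripper opens to 85 mm and grips with 20 to 120 N. Pads are 22 mm wide; open, the fingers measure 114 mm over their backs; the gripper's body (76 mm by 85 mm) begins 54 mm behind the grasp point. The pads swing forward as they close: fully open they stand 13 mm farther back than shut.
Start: joints at [-1.303, 0.053, 1.613, -0, 1.476, -0.119], TCP at [0.236, -0.579, 0.231] pointing down, gripper open.
Joint ranges: [-3.01, 3.01], [-1.01, 2.22], [0.06, 2.58], [-1.02, 4.17], [0.09, 2.62], [-3.14, 3.14]. Speed limits (rad/s): [2.57, 2.57, 3.14, 3.14, 3.14, 3.14].

INTERFACE

Orientations are given as a rotation vector (axis times angle).
In Python, from station import ctrl, optics gives the robot as it stands.
- The arm moves only by the shell command python3 -m handwheel 'ROWS' [OPENING] [FORCE]. ROWS is JSON, a list of rows, each an object of numbers: "tx", "ty", "tz": the shift along the tool's x, y, z in mm; "roll": the turn about the tool's z in rad. A call has 1 to 12 rows; each row shifts and turns the commanded pose from where the row before left it, along the tool's axes as they then stand; what a row does not reach is not made up. A row lasts 1/12 s, in which the tool goes at most 41.7 mm and 7.16 degrees, less where a joint would pass 70% of its speed; a pose out of reach is approached as far as the arm can. A call with a gripper value outside its range is refused whole. OPENING is the finger opening in mm, from 0 to 85.4, set as the call begins (- or left out, the last holds). The fingers move at their own pace and stop on an object; FORCE is the grip in N (left out, the last holds). Time passes only in rows, so rows that do not move let the fingers close. It gives the time, the measured TCP pose, the force, the opening and the grip force at its end, in the units of the state.
- ctrl.get_obs(): the state, without advancing time (a new reading comes with each control period).
- optics.get_image(name): name is "scene" or "side" or "wrist"; returns (picture, depth): 420x560x3 uint8, red, green, blue; 420x560 float32, m along the optical axis (not along the pixel's ray), 0 where there is no reading.
- optics.camera_params(name): a dict with "mtx" (3x3 intrinsics, pixels), "extrinsics" (4x4, takes a point from camera to world coordinates); the wrist camera has in their place "tool_from_camera" (4x4, takes a point from camera to tool coordinates, whose origin is the TCP and whose axes are the flange's). Camera axes: x right, y down, z forward; pixel columns grow to the right and rows downward; lengths in m; the calibration is good to about 2 mm. A picture is of the moment at which its call begins: read the wrist's pose just before it. camera_params takes no time and is no camera call.
- ctrl.finish_job(): hands the job in; it is judged then, once.
The state is a dict: "t": time; "q": joint angles; "dq": joint speeds; "effort": joint torques, N m; "tool_pos": TCP position; "tool_rot": TCP orientation; "contact_force": force on the tool from outside, world axes, zero at the start; "wrist_torque": the same for the moment, N m; "opening": finger opening in m; "grip_force": force on a finger pad.
Only numpy, scipy, OpenCV 4.12 (cv2) and the standard library are available. Lean on these libraries where they do the work, as an engineer would, in place of code of your own. Each camera call takes 0.05 s, during which the arm holds its last target. There are 200 camera calls.

TASK

On the loading stand, tip the hinged tray by its bar handle until all five wheel nuts have slid into the wash basket, and lower the tray level again. Then pinch the basket's two side catches together, lift the basket with its nuts straight out of the dock, and finish while still holding it pinched, level and still, at least 10 cm above the stand's base plate. Leave the other things on the bench where they are.

Things in the scene. Friction and masses are not known exactly. Their poses are not given: they have to be found in the camera images.
- stand: Fixed loading stand, grey base plate 270 x 130 x 12 mm. Origin on the table under the docked basket's centre; x runs along the plate from basket to tip tray, z up. Along x in mm: backstop -67 (162 high), basket dock -61 to 61 (end guides 50 high, side strikes 59 high at y +-37 to 49), tray hinge 64, tray, bar handle 234. Keep fingers above 60 mm at the dock.
- hinge (a point): Middle of the tip tray's hinge axis (parallel to the stand's y), 98 mm above the table, 64 mm along the stand's x. The aluminium tray is 116 x 66 mm; its floor when level is 123 mm above the table; walls 25 mm high at sides and back (12 mm near the mouth), open towards the basket.
- tray (a joint): Tip tray angle, rad: 0 = level on its rest, 1.15 = stop, tipped steeply towards the basket; grows as the bar is raised and carried over towards the basket. No latch or spring: 0.35 kg without nuts, falls back level if let go. Nuts slide off at about 0.5 to 0.7 rad, by 1.05 surely.
- bar (a point): Middle of the tray's handle: round dark bar 12 mm thick, 66 mm free length, parallel to the stand's y, 60 mm behind the tray's back wall. Level tray: 128 mm above the table, 170 mm out and 30 mm up from the hinge; it moves on that circle. Pinch it from above, fingers closing along the stand's x; it turns in the grip, so the gripper may stay upright through the arc.
- basket: Loose open wash basket, perforated steel, 110 x 70 x 70 mm high, wall 3 mm, waisted to 47 mm in the middle where the catches sit; about 0.3 kg empty. Origin: centre of its underside, 12 mm above the table when docked; x its long axis, along the stand's x; z up. Docked, the catch teeth sit under the stand's strikes and lock it down; 2 mm of play.
- catch_a (a joint): Travel of the catch on the basket's +y side, m: 0 = sprung out (locked), 0.007 = pressed fully inwards; its tooth clears the strike from about 0.005. Spring 3 N at the start, 9 N fully in.
- catch_b (a joint): The same for the catch on the basket's -y side; both must be in at once.
- catch_a_pad (a point): Grip point on the outer face of the +y catch, a black ribbed paddle 26 mm long (along x), standing from 64 to 100 mm above the basket's underside, so 30 mm above the rim. The point is 88 mm above the underside, 35 mm from the basket's middle. Over both paddles: 70 mm when out, 56 mm when pinched; squeeze with 40 N or so.
- catch_b_pad (a point): The same point on the -y catch.
- nut0: Steel hexagonal wheel nut, 19 mm across flats, 22 mm long, about 45 g, standing on the tray at the start; origin at its centre. The five nuts are alike.
- nut1: Steel hexagonal wheel nut, 19 mm across flats, 22 mm long, about 45 g, standing on the tray at the start; origin at its centre. The five nuts are alike.
- nut2: Steel hexagonal wheel nut, 19 mm across flats, 22 mm long, about 45 g, standing on the tray at the start; origin at its centre. The five nuts are alike.
- nut3: Steel hexagonal wheel nut, 19 mm across flats, 22 mm long, about 45 g, standing on the tray at the start; origin at its centre. The five nuts are alike.
- nut4: Steel hexagonal wheel nut, 19 mm across flats, 22 mm long, about 45 g, standing on the tray at the start; origin at its centre. The five nuts are alike.
- tin: Bystander, leave it alone: open steel cup, 64 mm across, 55 mm high.
- socket: Bystander, leave it alone: steel deep socket standing upright, 30 mm across, 60 mm high.
- spray: Bystander, leave it alone: steel can, 60 mm across, 180 mm high.
- wrench: Bystander, leave it alone: steel wrench lying flat, 170 mm long.
- driver: Bystander, leave it alone: screwdriver with black handle lying flat, 200 mm long.
- jar: Bystander, leave it alone: white jar with steel cap, 70 mm across, 80 mm high.
- tape: Bystander, leave it alone: cardboard-coloured ring, 90 mm across, 25 mm high.
Not all that is in view belongs to the job. Leave any blue or yellow look-alike of the basket alone.

How it is judged:
On the way, in this order (a step that is already met when the one before it is completed fails the run):
1. the tray is tipped and all five nuts lie in the docked basket (value of joint tray above 0.4 rad and x of nut0 in the frame of basket between -0.053 and 0.053 m and y of nut0 in the frame of basket between -0.034 and 0.034 m and z of nut0 in the frame of basket between 0 and 0.072 m and x of nut1 in the frame of basket between -0.053 and 0.053 m and y of nut1 in the frame of basket between -0.034 and 0.034 m and z of nut1 in the frame of basket between 0 and 0.072 m and x of nut2 in the frame of basket between -0.053 and 0.053 m and y of nut2 in the frame of basket between -0.034 and 0.034 m and z of nut2 in the frame of basket between 0 and 0.072 m and x of nut3 in the frame of basket between -0.053 and 0.053 m and y of nut3 in the frame of basket between -0.034 and 0.034 m and z of nut3 in the frame of basket between 0 and 0.072 m and x of nut4 in the frame of basket between -0.053 and 0.053 m and y of nut4 in the frame of basket between -0.034 and 0.034 m and z of nut4 in the frame of basket between 0 and 0.072 m and z of basket in the frame of stand below 0.02 m and horizontal distance between basket and stand below 0.01 m), for 0.1 s.
2. the tray is lowered level again, the nuts in the docked basket (value of joint tray below 0.1 rad and x of nut0 in the frame of basket between -0.053 and 0.053 m and y of nut0 in the frame of basket between -0.034 and 0.034 m and z of nut0 in the frame of basket between 0 and 0.072 m and x of nut1 in the frame of basket between -0.053 and 0.053 m and y of nut1 in the frame of basket between -0.034 and 0.034 m and z of nut1 in the frame of basket between 0 and 0.072 m and x of nut2 in the frame of basket between -0.053 and 0.053 m and y of nut2 in the frame of basket between -0.034 and 0.034 m and z of nut2 in the frame of basket between 0 and 0.072 m and x of nut3 in the frame of basket between -0.053 and 0.053 m and y of nut3 in the frame of basket between -0.034 and 0.034 m and z of nut3 in the frame of basket between 0 and 0.072 m and x of nut4 in the frame of basket between -0.053 and 0.053 m and y of nut4 in the frame of basket between -0.034 and 0.034 m and z of nut4 in the frame of basket between 0 and 0.072 m and z of basket in the frame of stand below 0.02 m and horizontal distance between basket and stand below 0.01 m), for 0.1 s.
3. the fingers pinch both catches in and the basket comes up out of the dock (value of joint each of catch_a, catch_b above 0.0045 m and contact force between the fingers and basket above 2 N and z of basket in the frame of stand above 0.03 m), for 0.1 s.
At the end, for the whole second after the job is handed in: All nuts inside the basket, below its rim; tray below 0.1 rad; basket held by the fingers with both catches in over 4.5 mm, clear of the stand, underside over 112 mm above the table (100 mm over the base plate), tilt below 0.3 rad, speed below 0.05 m/s (x of nut0 in the frame of basket between -0.053 and 0.053 m and y of nut0 in the frame of basket between -0.034 and 0.034 m and z of nut0 in the frame of basket between 0 and 0.072 m and x of nut1 in the frame of basket between -0.053 and 0.053 m and y of nut1 in the frame of basket between -0.034 and 0.034 m and z of nut1 in the frame of basket between 0 and 0.072 m and x of nut2 in the frame of basket between -0.053 and 0.053 m and y of nut2 in the frame of basket between -0.034 and 0.034 m and z of nut2 in the frame of basket between 0 and 0.072 m and x of nut3 in the frame of basket between -0.053 and 0.053 m and y of nut3 in the frame of basket between -0.034 and 0.034 m and z of nut3 in the frame of basket between 0 and 0.072 m and x of nut4 in the frame of basket between -0.053 and 0.053 m and y of nut4 in the frame of basket between -0.034 and 0.034 m and z of nut4 in the frame of basket between 0 and 0.072 m and value of joint each of catch_a, catch_b above 0.0045 m and contact force between the fingers and basket above 2 N and contact force between basket and stand below 0.3 N and value of joint tray below 0.1 rad and height (world z) of basket above 0.112 m and angle between basket's own z axis and vertical below 0.3 rad and linear speed of basket below 0.05 m/s); the arm keeps its last pose, push and grip.
It fails at once if a bystander is moved by more than 30 mm (distance of any of tin, socket, spray, wrench, driver, jar, tape from where it was at the start of the episode above 0.03 m).
It also fails if it takes over 54 s, if anything falls off the work surface, if the arm or the gripper's body presses on something with over 40 N, if the wrist force passes 120 N, or if a joint passes its speed limit or range.

## Working session

There is one attempt and no reset: what is moved stays moved. The work goes in short steps, Python scripts to look and compute and a shell command to move; the robot and the scene stay as the last step left them, time stands still between calls to the robot, and variables do not carry over. Pictures are saved under pics/ and viewed, at most 10 in all, crops included, and the job is handed in when it is done.

```bash
ls; mkdir -p pics; python3 - <<'E'
from station import ctrl, optics
import cv2, numpy as np
s=ctrl.get_obs(); print(s['t'],s['tool_pos'],s['tool_rot'],s['opening'],ctrl.grasp_offset)
for n in ("scene","side"):
    im,d=optics.get_image(n); cv2.imwrite(f"pics/{n}0.png",im[:,:,::-1]); np.save(f"pics/{n}0.npy",d)
    p=optics.camera_params(n); print(n,np.round(p['mtx'],1).tolist(),np.round(p['extrinsics'],3).tolist())
print(np.round(optics.camera_params("wrist")['tool_from_camera'],3).tolist())
E
```

```text
pics
0.0 [ 0.23560185 -0.57821715  0.23004042] [-3.08099352e+00 -6.03332275e-01  2.26037214e-04] 0.08554477528060381 0.0187
scene [[477.0, 0.0, 285.3], [0.0, 477.0, 206.5], [0.0, 0.0, 1.0]] [[-0.338, 0.772, -0.539, 1.314], [0.941, 0.273, -0.2, 0.238], [-0.008, -0.575, -0.818, 1.192], [0.0, 0.0, 0.0, 1.0]]
side [[408.1, 0.0, 273.0], [0.0, 408.1, 215.0], [0.0, 0.0, 1.0]] [[0.998, -0.034, 0.044, 0.533], [-0.056, -0.657, 0.752, -0.877], [0.004, -0.753, -0.658, 0.837], [0.0, 0.0, 0.0, 1.0]]
[[-0.001, -0.95, -0.313, 0.081], [1.0, -0.001, -0.001, -0.0], [0.0, -0.313, 0.95, -0.142], [0.0, 0.0, 0.0, 1.0]]
```

View pics/scene0.png

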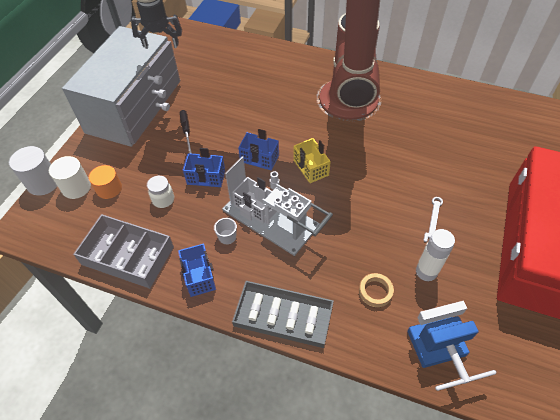

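View pics/side0.png

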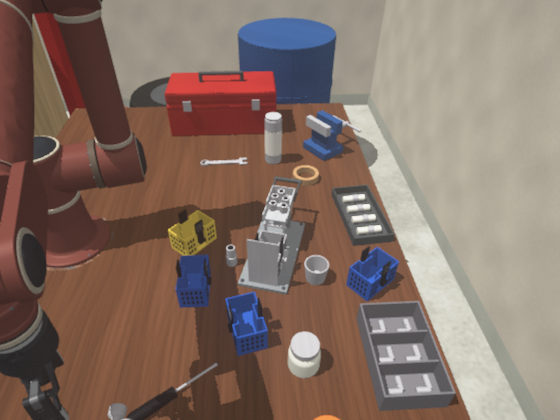

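Scene view: the stand is at (275,210), with the grey backstop at (236,178), the steel basket at (252,200), the tray with nuts at (290,203) and the bar near (318,222). In the side view, the backstop is at (264,260), the tray at (280,203) and the bar at (287,181).

Possible mix-ups for the basket in the scene view: steel (252,200), blue (204,168), (259,150) and (197,270), yellow (312,160). I choose the steel one docked in the grey stand and will check it in a close crop.

```bash
python3 - <<'E'
import cv2, numpy as np
a=cv2.imread("pics/scene0.png")[150:260,215:340]; b=cv2.imread("pics/side0.png")[165:290,235:315]
a=cv2.resize(a,(500,440),interpolation=cv2.INTER_CUBIC); b=cv2.resize(b,(282,440),interpolation=cv2.INTER_CUBIC)
cv2.imwrite("pics/crop1.png",np.hstack([a,b]))
E
cat > h.py <<'E'
import numpy as np, cv2
from station import ctrl, optics
from scipy.spatial.transform import Rotation as R
def T(n,s=None):
    p=optics.camera_params(n)
    if n!="wrist": return p['mtx'],p['extrinsics']
    M=np.eye(4); M[:3,:3]=R.from_rotvec(s['tool_rot']).as_matrix(); M[:3,3]=s['tool_pos']
    return p['mtx'],M@p['tool_from_camera']
def ray(K,E,uv):
    d=E[:3,:3]@np.linalg.solve(K,[uv[0],uv[1],1.]); return E[:3,3],d/np.linalg.norm(d)
def plane(K,E,uv,z):
    o,d=ray(K,E,uv); return o+d*(z-o[2])/d[2]
def tri(obs):  # [(K,E,uv)..] least-squares meeting point, residual mm
    A=np.zeros((3,3));b=np.zeros(3);L=[]
    for K,E,uv in obs:
        o,d=ray(K,E,uv);P=np.eye(3)-np.outer(d,d);A+=P;b+=P@o;L.append((o,P))
    x=np.linalg.solve(A,b); return x,[1e3*np.linalg.norm(P@(x-o)) for o,P in L]
def cloud(K,E,d):
    v,u=np.indices(d.shape); c=np.stack([(u-K[0,2])/K[0,0]*d,(v-K[1,2])/K[1,1]*d,d],-1)
    w=c@E[:3,:3].T+E[:3,3]; w[d<=0]=np.nan; return w
E
python3 - <<'E'
from h import *
for n,(r0,r1,c0,c1) in dict(scene=(150,260,215,340),side=(165,290,235,315)).items():
    K,E=T(n); w=cloud(K,E,np.load(f"pics/{n}0.npy"))[r0:r1,c0:c1].reshape(-1,3)
    for lo,hi in((.006,.018),(.115,.135),(.135,.15),(.15,.17)):
        p=w[(w[:,2]>lo)&(w[:,2]<hi)][:,:2].astype(np.float32)
        if len(p)>5: print(n,lo,len(p),cv2.minAreaRect(p*1000))
E
```

```text
scene 0.006 2065 ((516.3779296875, -85.109619140625), (394.46478271484375, 380.2793273925781), 24.57236671447754)
scene 0.115 859 ((591.7459716796875, -52.778533935546875), (310.7663269042969, 81.43669128417969), 73.23947143554688)
scene 0.135 545 ((593.5408935546875, -53.240814208984375), (308.3131408691406, 77.2258529663086), 73.14505767822266)
scene 0.15 93 ((584.4830322265625, -84.70539093017578), (243.8497314453125, 76.32233428955078), 72.4886474609375)
side 0.006 1486 ((605.60400390625, 49.712890625), (542.4761352539062, 215.00193786621094), 82.49302673339844)
side 0.115 818 ((589.3655395507812, -52.5634765625), (310.8913879394531, 79.5894546508789), 73.07191467285156)
side 0.135 568 ((588.3026123046875, -54.58280944824219), (304.2667541503906, 76.31930541992188), 73.59024047851562)
side 0.15 147 ((583.8577270507812, -86.87605285644531), (240.0668182373047, 76.35587310791016), 71.3686294555664)
```

View pics/crop1.png

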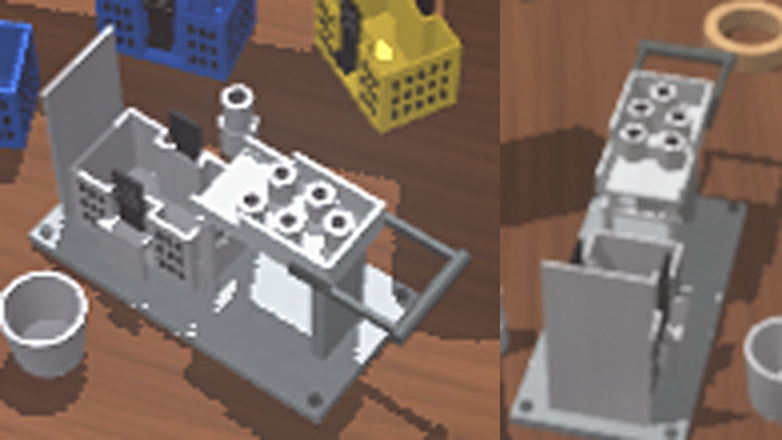

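The crop confirms the choice. The steel basket is docked in the grey stand, with black paddles at scene (247,200) and (261,183). The bar runs from scene (315,234) to (330,214), or side (275,178) to (300,181). The tray carries five nuts.

```bash
python3 - <<'E'
from h import *
th=np.radians(73.15); O=np.array([.5656,-.135,0]); Rs=R.from_euler('z',th).as_matrix()
C={}
for n in("scene","side"):
    K,E=T(n); C[n]=(K,E); im=cv2.imread(f"pics/{n}0.png"); w=(cloud(K,E,np.load(f"pics/{n}0.npy"))-O)@Rs
    def rep(name,m):
        p=w[m]; 
        if len(p)<4: print(n,name,len(p)); return
        print(n,name,len(p),np.round(1e3*np.percentile(p,[3,50,97],axis=0)).tolist())
    X,Y,Z=w[...,0],w[...,1],w[...,2]
    rep('bar',(X>.222)&(X<.25)&(abs(Y)<.06)&(Z>.11)&(Z<.145))
    blk=(im.max(2)<60)&(abs(X)<.03)&(abs(Y)<.06)&(Z>.075)&(Z<.125)
    rep('pad+',blk&(Y>0)); rep('pad-',blk&(Y<0))
    rep('backstop top',(X<-.05)&(X>-.09)&(abs(Y)<.06)&(Z>.15)&(Z<.17))
    rep('plate',(X>-.1)&(X<.26)&(abs(Y)<.07)&(Z>.008)&(Z<.016))
    nut=(X>.07)&(X<.2)&(abs(Y)<.04)&(Z>.14)&(Z<.146); rep('nuts',nut)
    walls=(X>.1)&(X<.2)&(abs(Y)<.06)&(Z>.147)&(Z<.156); rep('walls',walls)
    m=(X<-.05)&(X>-.09)&(abs(Y)<.06)&(Z>.15); 
# bar ends across the two views
for a,b in(((315,234),(300,181)),((330.5,214.5),(275.3,178.4))):
    for bb in (b,(575.3-b[0],359.6-b[1])):
        x,r=tri([(*C['scene'],a),(*C['side'],bb)]); print('tri',np.round(x*1e3),np.round(r,1),np.round(1e3*(x-O)@Rs))
for k in("tin","x"):pass
K,E=C['scene']; print('socket',np.round((plane(K,E,(274,175),.06)-O)@Rs*1e3),'tin',np.round((plane(K,E,(226,227),.055)-O)@Rs*1e3))
E
```

```text
scene bar 144 [[224.0, -41.0, 125.0], [235.0, -3.0, 132.0], [240.0, 38.0, 137.0]]
scene pad+ 38 [[-11.0, 28.0, 80.0], [-1.0, 29.0, 93.0], [10.0, 32.0, 109.0]]
scene pad- 10 [[-11.0, -38.0, 75.0], [5.0, -36.0, 89.0], [13.0, -34.0, 105.0]]
scene backstop top 77 [[-68.0, -38.0, 152.0], [-65.0, -4.0, 158.0], [-62.0, 35.0, 163.0]]
scene plate 1437 [[-64.0, -66.0, 8.0], [100.0, -35.0, 12.0], [187.0, 52.0, 15.0]]
scene nuts 243 [[94.0, -34.0, 140.0], [131.0, 4.0, 143.0], [174.0, 31.0, 146.0]]
scene walls 93 [[105.0, -35.0, 147.0], [144.0, -7.0, 149.0], [175.0, 32.0, 152.0]]
side bar 112 [[226.0, -37.0, 124.0], [232.0, 2.0, 132.0], [239.0, 39.0, 135.0]]
side pad+ 9 [[-10.0, 31.0, 94.0], [6.0, 32.0, 105.0], [7.0, 32.0, 111.0]]
side pad- 9 [[-11.0, -35.0, 80.0], [-5.0, -34.0, 85.0], [4.0, -33.0, 109.0]]
side backstop top 144 [[-68.0, -37.0, 151.0], [-66.0, -2.0, 157.0], [-63.0, 35.0, 164.0]]
side plate 1282 [[-78.0, -63.0, 9.0], [32.0, -37.0, 12.0], [178.0, 63.0, 15.0]]
side nuts 210 [[91.0, -31.0, 140.0], [128.0, 5.0, 144.0], [175.0, 32.0, 146.0]]
side walls 61 [[104.0, -31.0, 147.0], [152.0, 7.0, 148.0], [176.0, 34.0, 150.0]]
tri [669.  81. 127.] [0.9 0.9] [237. -37. 127.]
tri [624.  88. 110.] [32.9 32.9] [231.   8. 110.]
tri [597. 101. 126.] [0.5 0.5] [235.  38. 126.]
tri [644.  91. 145.] [31.8 31.8] [239.  -9. 145.]
socket [-5. 98. 60.] tin [  -2. -129.   55.]
```

Scene and side views agree within about 2 mm. The stand's origin is at (566,-135) mm with its x axis at 73.15°. The bar is at (235,0,127) in the stand frame. The paddles are centred at x≈0, y≈±33.

```bash
cat >> h.py <<'E'
TH=73.15; O=np.array([.5656,-.135,0]); Rs=R.from_euler('z',TH,degrees=True).as_matrix()
def go(tgt,phi):  # stand-frame TCP target in mm, tool-x yaw in deg -> print roll, then shift in the rolled tool frame
    s=ctrl.get_obs(); M=R.from_rotvec(s['tool_rot']).as_matrix(); cur=np.degrees(np.arctan2(M[1,0],M[0,0]))
    roll=-np.radians((phi-cur+180)%360-180)
    N=M@R.from_euler('z',roll).as_matrix(); d=(O+Rs@(np.array(tgt)/1e3)-s['tool_pos'])*1e3
    print('t',round(s['t'],2),'TCP stand mm',np.round(1e3*(s['tool_pos']-O)@Rs,1),'tilt',round(float(np.degrees(np.arccos(-M[2,2]))),2),'phi',round(cur,2),'roll',round(roll,3),'shift',np.round(N.T@d,1),'q',np.round(s['q'],2),'open',round(1e3*s['opening'],1),'F',np.round(s['contact_force'],1),round(float(s['grip_force']),1))
E
python3 -c "
from h import *; go((235,0,190),-16.85)"
```

```text
t 0.1 TCP stand mm [-519.9  187.3  230.2] tilt 0.11 phi 22.16 roll 0.681 shift [ 187.4 -754.8   41.2] q [-1.3   0.05  1.61 -0.    1.48 -0.12] open 85.7 F [ 0.1 -0.4 -0.6] 0.0
```

```bash
python3 -m handwheel '[{"roll":0.114},{"roll":0.114},{"roll":0.114},{"roll":0.113},{"roll":0.113},{"roll":0.113},{"tx":5,"ty":-19},{"tx":9,"ty":-38},{"tx":10,"ty":-38},{"tx":9,"ty":-38},{"tx":9,"ty":-38},{"tx":10,"ty":-38}]' 50 && python3 -m handwheel '[{"tx":9,"ty":-38},{"tx":9,"ty":-38},{"tx":10,"ty":-38},{"tx":9,"ty":-38},{"tx":9,"ty":-38},{"tx":10,"ty":-38},{"tx":9,"ty":-38},{"tx":9,"ty":-38},{"tx":10,"ty":-38},{"tx":9,"ty":-38},{"tx":9,"ty":-38},{"tx":10,"ty":-38}]' && python3 -c "
from h import *; go((235,0,190),-16.85)"
```

```text
$[0]: bad value
```

```bash
python3 -m handwheel '[{"tx":0,"ty":0,"tz":0,"roll":0.114}]' 50; python3 -c "
from h import *; go((235,0,190),-16.85)"
```

```text
t: 0.18
tool_pos: [0.2357, -0.5784, 0.2304]
tool_rot: [-3.111, -0.424, 0.0]
contact_force: [-0.3, -0.5, 0.3]
opening: 0.076
grip_force: 0.0
t 0.18 TCP stand mm [-520.   187.3  230.4] tilt 0.08 phi 15.53 roll 0.565 shift [ 187.3 -755.    41.2] q [-1.3   0.05  1.61  0.    1.48 -0.  ] open 76.0 F [-0.3 -0.5  0.3] 0.0
```

All four keys are needed in each row.

```bash
python3 -m handwheel '[{"tx":0,"ty":0,"tz":0,"roll":0.113},{"tx":0,"ty":0,"tz":0,"roll":0.113},{"tx":0,"ty":0,"tz":0,"roll":0.113},{"tx":0,"ty":0,"tz":0,"roll":0.113},{"tx":0,"ty":0,"tz":0,"roll":0.113},{"tx":5,"ty":-19,"tz":0,"roll":0},{"tx":9,"ty":-38,"tz":0,"roll":0},{"tx":10,"ty":-38,"tz":0,"roll":0},{"tx":9,"ty":-38,"tz":0,"roll":0},{"tx":9,"ty":-38,"tz":0,"roll":0},{"tx":10,"ty":-38,"tz":0,"roll":0},{"tx":9,"ty":-38,"tz":0,"roll":0}]' && python3 -m handwheel '[{"tx":9,"ty":-38,"tz":0,"roll":0},{"tx":10,"ty":-38,"tz":0,"roll":0},{"tx":9,"ty":-38,"tz":0,"roll":0},{"tx":9,"ty":-38,"tz":0,"roll":0},{"tx":10,"ty":-38,"tz":0,"roll":0},{"tx":9,"ty":-38,"tz":0,"roll":0},{"tx":9,"ty":-38,"tz":0,"roll":0},{"tx":10,"ty":-38,"tz":0,"roll":0},{"tx":9,"ty":-38,"tz":0,"roll":0},{"tx":9,"ty":-38,"tz":0,"roll":0},{"tx":9,"ty":-38,"tz":0,"roll":0},{"tx":0,"ty":0,"tz":0,"roll":0}]' >/dev/null && python3 -c "
from h import *; go((235,0,190),-16.85)"
```

```text
t: 1.18
tool_pos: [0.3658, -0.3579, 0.2308]
tool_rot: [-3.107, 0.458, 0.0]
contact_force: [1.7, -0.2, 0.5]
opening: 0.0499
grip_force: 0.0
t 2.18 TCP stand mm [150.5  25.3 230.5] tilt 0.15 phi -16.4 roll 0.008 shift [ 25.4 -84.4  40.7] q [-0.1  -0.04  1.71  0.    1.47  1.76] open 50.1 F [-1.5 -0.6 -0.1] 0.0
```

```bash
python3 -m handwheel '[{"tx":8,"ty":-28,"tz":0,"roll":0.008},{"tx":9,"ty":-28,"tz":10,"roll":0},{"tx":8,"ty":-28,"tz":10,"roll":0},{"tx":0,"ty":0,"tz":0,"roll":0},{"tx":0,"ty":0,"tz":0,"roll":0}]' >/dev/null && python3 - <<'E'
from h import *
go((235,0,109),-16.85)
s=ctrl.get_obs(); im,d=optics.get_image("wrist"); cv2.imwrite("pics/w1.png",im[:,:,::-1])
K,E=T("wrist",s); w=(cloud(K,E,d)-O)@Rs; X,Y,Z=np.moveaxis(w,-1,0)
m=(X>.21)&(X<.27)&(abs(Y)<.028)&(Z>.11)&(Z<.15); p=w[m]*1e3; print(len(p),np.round(np.percentile(p,[2,50,98],axis=0),1).tolist())
for y in(-20,0,20):
    q=p[abs(p[:,1]-y)<8]; print(y,len(q),np.round(np.percentile(q,[2,50,98],axis=0),1).tolist())
E
```

```text
t 2.6 TCP stand mm [229.4   0.8 209.4] tilt 0.2 phi -17.09 roll -0.004 shift [  1.1  -5.7 100.4] q [ 0.02  0.1   1.6  -0.    1.44  1.89] open 49.9 F [0.2 0.2 0.1] 0.0
1377 [[229.6, -26.9, 129.2], [235.1, -1.8, 132.9], [240.9, 26.9, 134.8]]
-20 429 [[229.6, -27.7, 129.3], [234.9, -20.1, 132.9], [240.8, -12.3, 134.9]]
0 387 [[229.7, -7.6, 129.4], [235.0, -0.1, 133.0], [241.1, 7.7, 134.8]]
20 361 [[229.8, 12.3, 129.0], [235.2, 19.8, 133.0], [240.9, 27.6, 134.7]]
```

View pics/w1.png

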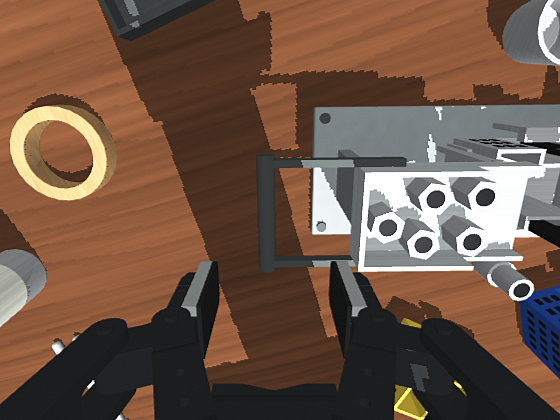

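The wrist view shows the bar at (267,213), the tray with five nuts at (430,220), and the fingers at (205,290) and (345,290) straddling the bar's line. The bar measures x 235.3 mm, top 134.8 mm, parallel to the stand's y. Going down and gripping.

```bash
python3 -m handwheel '[{"tx":1,"ty":-3,"tz":10,"roll":0},{"tx":0,"ty":-3,"tz":20,"roll":0},{"tx":0,"ty":0,"tz":25,"roll":0},{"tx":0,"ty":0,"tz":25,"roll":0},{"tx":0,"ty":0,"tz":15,"roll":0},{"tx":0,"ty":0,"tz":6,"roll":0},{"tx":0,"ty":0,"tz":0,"roll":0},{"tx":0,"ty":0,"tz":0,"roll":0}]' && python3 -c "
from h import *; go((235.3,0,109.5),-16.85)"
```

```text
t: 3.32
tool_pos: [0.6352, 0.0891, 0.1112]
tool_rot: [-3.106, 0.471, -0.002]
contact_force: [-0.4, 0.5, 0.2]
opening: 0.0499
grip_force: 0.0
t 3.32 TCP stand mm [234.6  -1.6 111.2] tilt 0.07 phi -17.23 roll -0.007 shift [-1.6 -0.7  1.7] q [ 0.02  0.19  1.67 -0.    1.28  1.89] open 49.9 F [-0.4  0.5  0.2] 0.0
```

```bash
python3 -m handwheel '[{"tx":-1,"ty":-1,"tz":2,"roll":0},{"tx":0,"ty":0,"tz":0,"roll":0},{"tx":0,"ty":0,"tz":0,"roll":0},{"tx":0,"ty":0,"tz":0,"roll":0},{"tx":0,"ty":0,"tz":0,"roll":0},{"tx":0,"ty":0,"tz":0,"roll":0},{"tx":0,"ty":0,"tz":0,"roll":0},{"tx":0,"ty":0,"tz":0,"roll":0}]' 4 40 && python3 - <<'E'
from h import *
go((235.3,0,109.5),-16.85)
a0=np.arctan2(30,170); r=np.hypot(170,30); old=None
th=np.r_[np.arange(0,.31,.075),np.arange(.35,1.11,.05),1.12]
print([ (round(t,2),np.round([-r*(np.cos(a0+t)-np.cos(a0+p)),-r*(np.sin(a0+t)-np.sin(a0+p))],1).tolist()) for p,t in zip(th,th[1:])])
E
```

```text
t: 3.98
tool_pos: [0.6343, 0.0893, 0.1098]
tool_rot: [3.103, -0.469, 0.002]
contact_force: [-2.3, -4.2, 3.4]
opening: 0.0105
grip_force: 39.0
t 3.98 TCP stand mm [234.6  -0.8 109.8] tilt 0.18 phi -17.18 roll -0.006 shift [-0.8 -0.7  0.3] q [ 0.03  0.19  1.67 -0.    1.28  1.9 ] open 10.5 F [-2.3 -4.2  3.4] 39.0
[(np.float64(0.08), [2.7, -12.7]), (np.float64(0.15), [3.7, -12.4]), (np.float64(0.22), [4.6, -12.1]), (np.float64(0.3), [5.5, -11.7]), (np.float64(0.35), [4.1, -7.6]), (np.float64(0.4), [4.5, -7.4]), (np.float64(0.45), [4.9, -7.1]), (np.float64(0.5), [5.2, -6.9]), (np.float64(0.55), [5.6, -6.6]), (np.float64(0.6), [5.9, -6.3]), (np.float64(0.65), [6.2, -6.0]), (np.float64(0.7), [6.5, -5.7]), (np.float64(0.75), [6.8, -5.4]), (np.float64(0.8), [7.0, -5.0]), (np.float64(0.85), [7.3, -4.7]), (np.float64(0.9), [7.5, -4.3]), (np.float64(0.95), [7.7, -3.9]), (np.float64(1.0), [7.9, -3.5]), (np.float64(1.05), [8.0, -3.1]), (np.float64(1.1), [8.2, -2.7]), (np.float64(1.12), [3.3, -1.0])]
```

Gripped at 39 N. I'll tip it along the arc, in steps.

```bash
python3 -m handwheel '[{"tx":0,"ty":1.3,"tz":-6.3,"roll":0},{"tx":0,"ty":1.4,"tz":-6.4,"roll":0},{"tx":0,"ty":1.8,"tz":-6.2,"roll":0},{"tx":0,"ty":1.9,"tz":-6.2,"roll":0},{"tx":0,"ty":2.3,"tz":-6.1,"roll":0},{"tx":0,"ty":2.3,"tz":-6.0,"roll":0},{"tx":0,"ty":2.7,"tz":-5.9,"roll":0},{"tx":0,"ty":2.8,"tz":-5.8,"roll":0},{"tx":0,"ty":2,"tz":-3.8,"roll":0},{"tx":0,"ty":2.1,"tz":-3.8,"roll":0},{"tx":0,"ty":2.2,"tz":-3.7,"roll":0},{"tx":0,"ty":2.3,"tz":-3.7,"roll":0}]' && python3 -c "
from h import *; go((235.3-25.2,0,109.5+63.9),-16.85)"
```

```text
t: 4.98
tool_pos: [0.6276, 0.0669, 0.1731]
tool_rot: [-3.105, 0.469, -0.005]
contact_force: [5.3, -1.9, -2.4]
opening: 0.0105
grip_force: 38.8
t 4.98 TCP stand mm [211.2  -0.8 173.1] tilt 0.19 phi -17.2 roll -0.006 shift [-0.8  1.1 -0.3] q [-0.01  0.11  1.66  0.    1.38  1.86] open 10.5 F [ 5.3 -1.9 -2.4] 38.8
```

```bash
python3 -m handwheel '[{"tx":0,"ty":2.5,"tz":-3.6,"roll":0},{"tx":0,"ty":2.5,"tz":-3.5,"roll":0},{"tx":0,"ty":2.6,"tz":-3.5,"roll":0},{"tx":0,"ty":2.6,"tz":-3.4,"roll":0},{"tx":0,"ty":2.8,"tz":-3.3,"roll":0},{"tx":0,"ty":2.8,"tz":-3.3,"roll":0},{"tx":0,"ty":2.9,"tz":-3.2,"roll":0},{"tx":0,"ty":3,"tz":-3.1,"roll":0},{"tx":0,"ty":3.1,"tz":-3,"roll":0},{"tx":0,"ty":3.1,"tz":-3,"roll":0},{"tx":0,"ty":3.2,"tz":-2.9,"roll":0},{"tx":0,"ty":3.3,"tz":-2.8,"roll":0}]' >/dev/null && python3 -c "
from h import *; go((235.3-59.6,0,109.5+102.5),-16.85)" && python3 -m handwheel '[{"tx":0,"ty":3.4,"tz":-2.7,"roll":0},{"tx":0,"ty":3.4,"tz":-2.7,"roll":0},{"tx":0,"ty":3.5,"tz":-2.5,"roll":0},{"tx":0,"ty":3.5,"tz":-2.5,"roll":0},{"tx":0,"ty":3.6,"tz":-2.4,"roll":0},{"tx":0,"ty":3.7,"tz":-2.3,"roll":0},{"tx":0,"ty":3.7,"tz":-2.2,"roll":0},{"tx":0,"ty":3.8,"tz":-2.1,"roll":0},{"tx":0,"ty":3.8,"tz":-2,"roll":0},{"tx":0,"ty":3.9,"tz":-1.9,"roll":0},{"tx":0,"ty":3.9,"tz":-1.8,"roll":0},{"tx":0,"ty":4,"tz":-1.7,"roll":0}]' && python3 -c "
from h import *; go((235.3-104,0,109.5+129.4),-16.85)"
```

```text
t 5.98 TCP stand mm [178.3  -1.1 213.3] tilt 0.41 phi -17.16 roll -0.005 shift [-1.1  2.6  1.3] q [-0.06  0.05  1.65  0.    1.44  1.81] open 9.9 F [6.9 1.8 1.1] 38.9
t: 6.98
tool_pos: [0.6058, -0.0068, 0.2421]
tool_rot: [-3.102, 0.467, -0.013]
contact_force: [5.2, 3.3, 6.1]
opening: 0.0099
grip_force: 40.2
t 6.98 TCP stand mm [134.3  -1.3 242.1] tilt 0.54 phi -17.13 roll -0.005 shift [-1.3  3.   3.2] q [-0.14 -0.    1.65  0.    1.48  1.73] open 9.9 F [5.2 3.3 6.1] 40.2
```

```bash
python3 -m handwheel '[{"tx":0,"ty":4,"tz":-1.6,"roll":0},{"tx":0,"ty":4,"tz":-1.4,"roll":0},{"tx":0,"ty":4,"tz":-1.2,"roll":0},{"tx":0,"ty":2,"tz":-0.6,"roll":0},{"tx":0,"ty":0,"tz":0,"roll":0},{"tx":0,"ty":0,"tz":0,"roll":0},{"tx":0,"ty":0,"tz":0,"roll":0},{"tx":0,"ty":0,"tz":0,"roll":0}]' && python3 - <<'E'
from h import *
go((235.3-104,0,109.5+129.4),-16.85)
A=optics.get_image("scene")[0][130:260,210:340,::-1]; B=optics.get_image("side")[0][150:290,225:325,::-1]
cv2.imwrite("pics/crop2.png",np.hstack([cv2.resize(A,(450,450)),cv2.resize(B,(321,450))]))
E
```

```text
t: 7.65
tool_pos: [0.6018, -0.02, 0.2472]
tool_rot: [-3.102, 0.467, -0.014]
contact_force: [4.3, 3.2, 7.6]
opening: 0.0104
grip_force: 40.6
t 7.65 TCP stand mm [120.6  -1.3 247.2] tilt 0.58 phi -17.12 roll -0.005 shift [ -1.4 -10.6   8.4] q [-0.16 -0.02  1.66  0.    1.49  1.71] open 10.4 F [4.3 3.2 7.6] 40.6
```

View pics/crop2.png

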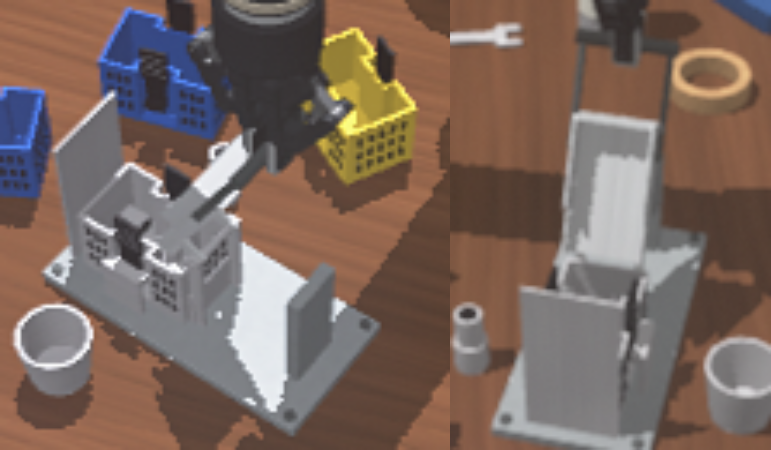

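The crops show the tray tipped to about 1.07 rad with its floor at side crop (615,210) bare, and no nuts on the bench or base plate. Lowering along the same arc.

```bash
python3 -m handwheel '[{"tx":0,"ty":-6,"tz":1.8,"roll":0},{"tx":0,"ty":-8,"tz":3,"roll":0},{"tx":0,"ty":-7.9,"tz":3.5,"roll":0},{"tx":0,"ty":-7.7,"tz":3.9,"roll":0},{"tx":0,"ty":-7.5,"tz":4.3,"roll":0},{"tx":0,"ty":-7.3,"tz":4.7,"roll":0},{"tx":0,"ty":-7,"tz":5,"roll":0},{"tx":0,"ty":-6.8,"tz":5.4,"roll":0},{"tx":0,"ty":-6.5,"tz":5.7,"roll":0},{"tx":0,"ty":-6.2,"tz":6,"roll":0},{"tx":0,"ty":-5.9,"tz":6.3,"roll":0},{"tx":0,"ty":-5.6,"tz":6.6,"roll":0}]' >/dev/null && python3 -m handwheel '[{"tx":0,"ty":-5.2,"tz":6.9,"roll":0},{"tx":0,"ty":-5,"tz":7.1,"roll":0},{"tx":0,"ty":-4.5,"tz":7.4,"roll":0},{"tx":0,"ty":-4.1,"tz":7.6,"roll":0},{"tx":0,"ty":-5.5,"tz":11.7,"roll":0},{"tx":0,"ty":-4.6,"tz":12.1,"roll":0},{"tx":0,"ty":-3.7,"tz":11.4,"roll":0},{"tx":0,"ty":-1.7,"tz":7,"roll":0},{"tx":0,"ty":-1,"tz":3.7,"roll":0},{"tx":0,"ty":0,"tz":0,"roll":0},{"tx":0,"ty":0,"tz":0,"roll":0}]' && python3 -c "
from h import *; go((235.3,0,109.5),-16.85)"
```

```text
t: 9.67
tool_pos: [0.6339, 0.0893, 0.1116]
tool_rot: [3.103, -0.469, -0.001]
contact_force: [-1.0, -6.7, 6.2]
opening: 0.0102
grip_force: 42.8
t 9.67 TCP stand mm [234.5  -0.3 111.6] tilt 0.2 phi -17.19 roll -0.006 shift [-0.3 -0.8  2.1] q [ 0.03  0.19  1.67 -0.    1.28  1.9 ] open 10.2 F [-1.  -6.7  6.2] 42.8
```

```bash
python3 -m handwheel '[{"tx":0,"ty":0,"tz":0,"roll":0},{"tx":0,"ty":0,"tz":0,"roll":0},{"tx":0,"ty":0,"tz":0,"roll":0},{"tx":0,"ty":0,"tz":0,"roll":0},{"tx":0,"ty":0,"tz":0,"roll":0},{"tx":0,"ty":0,"tz":0,"roll":0},{"tx":0,"ty":0,"tz":-10,"roll":0},{"tx":0,"ty":0,"tz":-25,"roll":0},{"tx":0,"ty":0,"tz":-35,"roll":0},{"tx":0,"ty":0,"tz":-35,"roll":0},{"tx":0,"ty":20,"tz":-5,"roll":0},{"tx":0,"ty":35,"tz":0,"roll":0}]' 50 >/dev/null && python3 -m handwheel '[{"tx":0,"ty":36,"tz":0,"roll":0},{"tx":0,"ty":36,"tz":0,"roll":0},{"tx":0,"ty":36,"tz":0,"roll":0},{"tx":0,"ty":36,"tz":0,"roll":0},{"tx":0,"ty":25,"tz":0,"roll":0},{"tx":0,"ty":10,"tz":0,"roll":0},{"tx":0,"ty":0,"tz":0,"roll":-0.12},{"tx":0,"ty":0,"tz":0,"roll":-0.12},{"tx":0,"ty":0,"tz":0,"roll":-0.12},{"tx":0,"ty":0,"tz":0,"roll":-0.12},{"tx":0,"ty":0,"tz":0,"roll":-0.12},{"tx":0,"ty":0,"tz":0,"roll":-0.12}]' 85 >/dev/null && python3 -m handwheel '[{"tx":0,"ty":0,"tz":0,"roll":-0.12},{"tx":0,"ty":0,"tz":0,"roll":-0.12},{"tx":0,"ty":0,"tz":0,"roll":-0.12},{"tx":0,"ty":0,"tz":0,"roll":-0.12},{"tx":0,"ty":0,"tz":0,"roll":-0.12},{"tx":0,"ty":0,"tz":0,"roll":-0.12},{"tx":0,"ty":0,"tz":0,"roll":-0.12},{"tx":0,"ty":0,"tz":0,"roll":0},{"tx":0,"ty":0,"tz":0,"roll":0}]' >/dev/null && python3 - <<'E'
from h import *
go((0,0,150),73.15)
s=ctrl.get_obs(); im,d=optics.get_image("wrist"); cv2.imwrite("pics/w2.png",im[:,:,::-1])
K,E=T("wrist",s); w=(cloud(K,E,d)-O)@Rs; X,Y,Z=np.moveaxis(w,-1,0)
m=(im.max(2)<70)&(abs(X)<.035)&(abs(Y)<.06)&(Z>.09)&(Z<.12)
for n,k in(("+",m&(Y>0)),("-",m&(Y<0))): p=w[k]*1e3; print(n,len(p),np.round(np.percentile(p,[2,50,98],axis=0),1).tolist())
t=(abs(X-.12)<.04)&(abs(Y)<.025)&(Z>.11)&(Z<.16); print('tray floor',t.sum(),np.round(np.percentile(Z[t]*1e3,[5,50,95]),1))
E
```

```text
t 12.42 TCP stand mm [  2.4   1.2 221.8] tilt 0.04 phi 72.04 roll -0.019 shift [-2.4  1.2 71.8] q [-0.36 -0.05  1.73  0.    1.46 -0.04] open 85.1 F [ 0.3 -0.1  0.5] 0.0
+ 191 [[-11.6, 29.6, 90.8], [2.7, 29.8, 106.6], [14.0, 32.7, 112.9]]
- 304 [[-10.7, -36.1, 90.9], [3.6, -33.2, 111.1], [14.4, -32.2, 112.9]]
tray floor 7635 [121.6 122.8 124. ]
```

View pics/w2.png

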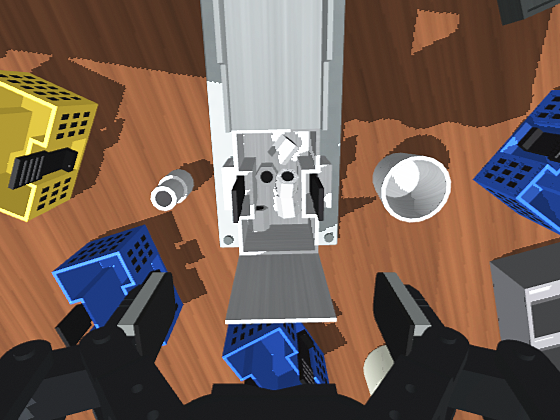

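The wrist view shows the tray level and bare, with its floor at 122.8 mm. The nuts are in the basket at about (265,176), (288,175), (285,205), (262,215) and (285,145). The paddles are at (238,195) and (317,195). I'll check the nut count and heights, and the tops of the paddles.

```bash
python3 - <<'E'
from h import *
s=ctrl.get_obs(); im,d=optics.get_image("wrist")
K,E=T("wrist",s); w=(cloud(K,E,d)-O)@Rs; X,Y,Z=np.moveaxis(w,-1,0)
dark=im.max(2)<90
for sg in(1,-1):
    m=(abs(X)<.03)&(Y*sg>.022)&(Y*sg<.05)&(Z>.107)&(Z<.118); p=w[m]*1e3; print(sg,len(p),np.round(np.percentile(p,[2,50,98],axis=0),1).tolist())
i=(abs(X)<.05)&(abs(Y)<.022)&(Z<.2); print('inside z',np.round(np.percentile(Z[i]*1e3,[1,50,90,99,100]),1))
rim=(abs(Z-.082)<.003)&(abs(X)<.075)&(abs(Y)<.045); print('rim',np.round(np.percentile(w[rim]*1e3,[1,99],axis=0),1).tolist())
c=im[120:250,210:345,::-1]; z=np.clip((Z[120:250,210:345]-.01)/.09*255,0,255).astype(np.uint8)
cv2.imwrite("pics/crop3.png",np.hstack([cv2.resize(x,(390,375),interpolation=cv2.INTER_CUBIC) for x in(c,cv2.applyColorMap(z,cv2.COLORMAP_JET))]))
E
```

```text
1 204 [[-11.7, 29.7, 107.8], [1.5, 31.4, 111.8], [13.9, 33.6, 113.0]]
-1 205 [[-11.5, -36.3, 109.5], [2.1, -34.2, 111.7], [14.2, -32.2, 113.1]]
inside z [14.4 32.3 49.2 82.2 83.8]
rim [[-64.5, -36.0, 79.1], [54.8, 33.8, 84.6]]<stdin>:9: RuntimeWarning: invalid value encountered in cast
```

View pics/crop3.png

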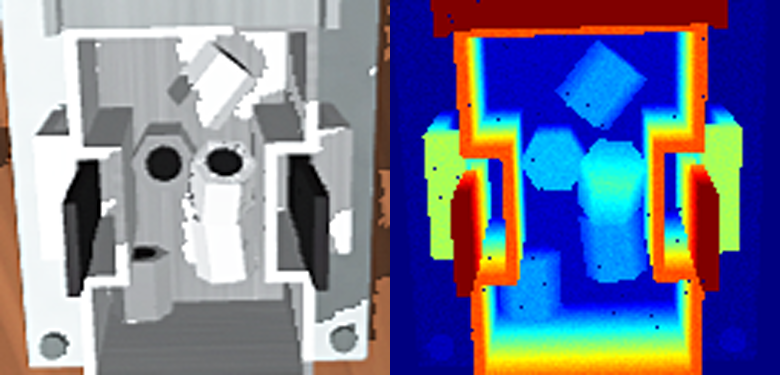

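The crop shows all five nuts in the basket, at (225,80), (163,160), (222,160), (222,245) and (147,285), all well under the rim. The paddle midpoint is at stand (1.3,-1.3). Descending around the paddles.

```bash
python3 -m handwheel '[{"tx":-1,"ty":2,"tz":15,"roll":-0.019},{"tx":0,"ty":0.5,"tz":30,"roll":0},{"tx":0,"ty":0,"tz":30,"roll":0},{"tx":0,"ty":0,"tz":20,"roll":0},{"tx":0,"ty":0,"tz":5,"roll":0},{"tx":0,"ty":0,"tz":0,"roll":0},{"tx":0,"ty":0,"tz":0,"roll":0}]' 85 >/dev/null && python3 -c "
from h import *; go((1.3,-1.3,78),73.15)"
```

```text
t 13.1 TCP stand mm [  0.9  -1.8 122.4] tilt 0.08 phi 73.23 roll 0.001 shift [ 0.4 -0.5 44.4] q [-0.36  0.05  1.81  0.    1.29 -0.07] open 85.0 F [-0.4 -0.7  0.5] 0.0
```

```bash
python3 -m handwheel '[{"tx":0.4,"ty":-0.5,"tz":8,"roll":0},{"tx":0,"ty":0,"tz":10,"roll":0},{"tx":0,"ty":0,"tz":10,"roll":0},{"tx":0,"ty":0,"tz":10,"roll":0},{"tx":0,"ty":0,"tz":6,"roll":0},{"tx":0,"ty":0,"tz":0,"roll":0},{"tx":0,"ty":0,"tz":0,"roll":0}]' && python3 - <<'E'
from h import *
go((1.3,-1.3,78),73.15)
im,_=optics.get_image("wrist"); cv2.imwrite("pics/w3.png",im[:,:,::-1])
E
```

```text
t: 13.68
tool_pos: [0.566, -0.1338, 0.0764]
tool_rot: [-2.52, -1.874, 0.001]
contact_force: [-0.1, 0.1, 0.3]
opening: 0.0848
grip_force: 0.0
t 13.68 TCP stand mm [ 1.3 -0.1 76.4] tilt 0.09 phi 73.27 roll 0.002 shift [ 0.   1.2 -1.6] q [-0.36  0.1   1.84  0.    1.21 -0.07] open 84.8 F [-0.1  0.1  0.3] 0.0
```

View pics/w3.png

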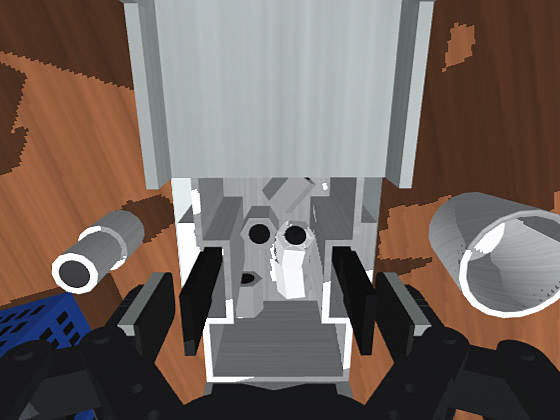

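The fingers straddle both paddles: the left pad is at (150,305) beside the paddle at (203,295), and the right pad at (400,305) beside (352,295). They need about 1 mm to the right, then close.

```bash
python3 -m handwheel '[{"tx":0,"ty":1.2,"tz":0,"roll":0},{"tx":0,"ty":0,"tz":0,"roll":0}]' >/dev/null && python3 -m handwheel '[{"tx":0,"ty":0,"tz":0,"roll":0},{"tx":0,"ty":0,"tz":0,"roll":0},{"tx":0,"ty":0,"tz":0,"roll":0},{"tx":0,"ty":0,"tz":0,"roll":0},{"tx":0,"ty":0,"tz":0,"roll":0},{"tx":0,"ty":0,"tz":0,"roll":0},{"tx":0,"ty":0,"tz":0,"roll":0},{"tx":0,"ty":0,"tz":0,"roll":0}]' 45 45 && python3 -c "
from h import *; go((1.3,-1.3,78),73.15)"
```

```text
t: 14.57
tool_pos: [0.5685, -0.1346, 0.08]
tool_rot: [2.52, 1.874, 0.001]
contact_force: [-3.7, 1.5, 10.9]
opening: 0.0523
grip_force: 50.3
t 14.57 TCP stand mm [ 1.2 -2.7 80. ] tilt 0.08 phi 73.28 roll 0.002 shift [ 0.1 -1.4  2. ] q [-0.36  0.1   1.83 -0.    1.21 -0.07] open 52.3 F [-3.7  1.5 10.9] 50.3
```

```bash
python3 -m handwheel '[{"tx":0,"ty":0,"tz":-3,"roll":0},{"tx":0,"ty":0,"tz":-3,"roll":0},{"tx":0,"ty":0,"tz":-3,"roll":0},{"tx":0,"ty":0,"tz":-3,"roll":0},{"tx":0,"ty":0,"tz":0,"roll":0},{"tx":0,"ty":0,"tz":0,"roll":0}]' && python3 - <<'E'
from h import *
go((1.3,-1.3,78),73.15)
s=ctrl.get_obs(); im,d=optics.get_image("wrist"); K,E=T("wrist",s); w=(cloud(K,E,d)-O)@Rs; X,Y,Z=np.moveaxis(w,-1,0)
for a in(-55,-20,20,50):
    r=(abs(X-a/1e3)<.012)&(abs(Y)<.045)&(Z>.07)&(Z<.104); print(a,r.sum(),np.round(np.percentile(Z[r]*1e3,[50,90,98]),1))
E
```

```text
t: 15.07
tool_pos: [0.5675, -0.1343, 0.089]
tool_rot: [-2.521, -1.874, 0.0]
contact_force: [0.3, 0.5, -6.3]
opening: 0.0519
grip_force: 47.9
t 15.07 TCP stand mm [ 1.2 -1.6 89. ] tilt 0.02 phi 73.27 roll 0.002 shift [ 0.1 -0.3 11. ] q [-0.36  0.08  1.83 -0.    1.23 -0.07] open 51.9 F [ 0.3  0.5 -6.3] 47.9
-55 5780 [83.9 90.6 91.3]
-20 680 [ 90.4  92.5 101.5]
20 3401 [ 90.1  99.9 103.1]
50 1003 [89.7 91.3 91.8]
```

The load is 6 N and the rim has risen 9 mm level with the tool, so the basket is free. Lifting straight out.

```bash
python3 -m handwheel '[{"tx":0,"ty":0,"tz":-6,"roll":0},{"tx":0,"ty":0,"tz":-10,"roll":0},{"tx":0,"ty":0,"tz":-14,"roll":0},{"tx":0,"ty":0,"tz":-16,"roll":0},{"tx":0,"ty":0,"tz":-18,"roll":0},{"tx":0,"ty":0,"tz":-18,"roll":0},{"tx":0,"ty":0,"tz":-16,"roll":0},{"tx":0,"ty":0,"tz":-12,"roll":0},{"tx":0,"ty":0,"tz":-8,"roll":0},{"tx":0,"ty":0,"tz":-4,"roll":0},{"tx":0,"ty":0,"tz":-2,"roll":0},{"tx":0,"ty":0,"tz":0,"roll":0}]' >/dev/null && python3 -m handwheel '[{"tx":0,"ty":0,"tz":0,"roll":0},{"tx":0,"ty":0,"tz":0,"roll":0},{"tx":0,"ty":0,"tz":0,"roll":0},{"tx":0,"ty":0,"tz":0,"roll":0},{"tx":0,"ty":0,"tz":0,"roll":0},{"tx":0,"ty":0,"tz":0,"roll":0}]' && python3 - <<'E'
from h import *
go((1.3,-1.3,78),73.15)
s=ctrl.get_obs(); im,d=optics.get_image("wrist"); K,E=T("wrist",s); w=(cloud(K,E,d)-O)@Rs; X,Y,Z=np.moveaxis(w,-1,0)
for a in(-50,-20,20,50):
    r=(abs(X-a/1e3)<.012)&(abs(Y)<.045)&(Z>.19)&(Z<.23); print(a,r.sum(),np.round(np.percentile(Z[r]*1e3,[50,90,98]),1))
A=optics.get_image("scene")[0][110:260,200:350,::-1]
B=optics.get_image("side")[0][150:300,215:335,::-1]
cv2.imwrite("pics/crop4.png",np.hstack([cv2.resize(im[130:,140:420,::-1],(338,350)),cv2.resize(A,(230,350))[:, :],cv2.resize(B,(230,350))]))
E
```

```text
t: 16.62
tool_pos: [0.5676, -0.1343, 0.2131]
tool_rot: [-2.521, -1.874, 0.0]
contact_force: [-0.7, 0.3, -5.1]
opening: 0.0521
grip_force: 48.6
t 16.62 TCP stand mm [  1.2  -1.7 213.1] tilt 0.02 phi 73.27 roll 0.002 shift [ 1.000e-01 -4.000e-01  1.351e+02] q [-0.36 -0.03  1.73  0.    1.45 -0.07] open 52.1 F [-0.7  0.3 -5.1] 48.6
-50 5128 [206.4 214.7 215.4]
-20 723 [214.3 216.9 228.1]
20 3806 [214.  225.6 229.1]
50 3930 [213.2 215.3 215.9]
```

View pics/crop4.png

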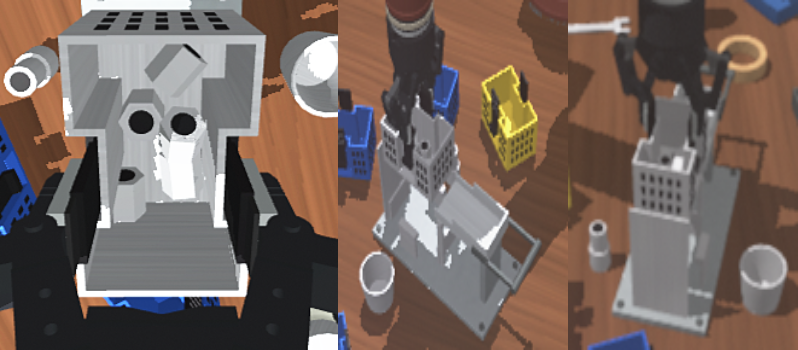

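The crops show the basket held level by its catches, with its rim at 215 mm and so its underside at about 145 mm. All five nuts are inside, the tray is level, and the bystanders in view have not moved. Handing in.

```bash
python3 -c "
from station import ctrl; print(ctrl.finish_job())"
```

```text
the job is handed in; nothing more can be done
None
```

I tipped all five nuts into the basket, lowered the tray level, and handed in at 16.8 s with the basket held pinched and level about 145 mm above the table; the judge returned no verdict.

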